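# Bring the right compartment of a parts carousel to the front

## Robot

A 7-joint arm with a two-finger parallel gripper is mounted at the origin on the work surface. World frame = base frame: x ahead of the robot, y to its left, z up, the work surface at z = 0. Lengths are in m, angles in degrees, forces in N, time in s.
With the tool pointing down it reaches from about 0.4 to 0.85 m from the base axis. Payload 6.9 kg.
Tool frame: the origin (TCP) lies at the very end of the fingers, on their centre line; the grasp point (between the pads) lies 19 mm behind it; y points along the fingers, z is the direction in which the jaws open and shut, and the axes are right-handed (so a half turn about y gives the same grasp; the last joint's range is limited). The gripper opens to 85 mm and grips with 20 to 120 N. Pads are 22 mm wide; open, the fingers measure 114 mm over their backs; the gripper's body (76 mm by 85 mm) begins 54 mm behind the grasp point. The pads swing forward as they close: fully open they stand 13 mm farther back than shut.
Start: joints at [73.711, 29.078, -13.613, 85.955, 7.202, 65.827, -8.869], TCP at [0.237, -0.578, 0.231] pointing down, gripper open.
Joint ranges: [-176.47, 176.47], [-13.61, 117.27], [-81.72, 77.17], [0.22, 143.17], [-87.28, 267.28], [10, 112.55], [-165.47, 165.47]. Speed limits (degrees/s): [136.94, 136.94, 180, 180, 180, 180, 180].

## Interface

Orientations are given as a 3x3 rotation matrix whose columns are the frame's x, y, z axes.
In Python, from plant import robot gives the robot as it stands. The module is installed in compiled form; this text tells all that it offers.
- The arm moves only by the tool send_rows, never from a script. Its arguments are lists of equal length, an entry for each row: "jaw": the gripper command: -1 is fully open, 1 is shut, values between are in proportion; "slide": the shift along the world's x, y, z in mm, a list of three; "yaw": the turn about the world's z in degrees. In form: {"jaw": [jaw, ...], "slide": [[dx, dy, dz], ...], "yaw": [yaw, ...]}. A call has 1 to 8 rows; each row is the pose to reach, as a shift and turn from the pose measured when the call began; what a row does not reach only later rows make up. A row lasts 1/10 s, in which the tool goes at most 50 mm and 8.59 degrees, less where a joint would pass 70% of its speed; a pose out of reach is approached as far as the arm can. A call with a gripper value outside its range is refused whole. The fingers move at their own pace and stop on an object; "squeeze" is the grip in N (left out, the last holds). Time passes only in rows, so rows that repeat a pose let the fingers close. It gives the time, the measured TCP pose, the force and the opening at its end, in the units of the state.
- robot.get_obs(): the state, without advancing time (a new reading comes with each control period).
- robot.snapshot(name): name is "scene" or "top"; returns the picture (420x560x3 uint8, red, green, blue); there is no depth.
- robot.camera_info(name): a dict with "K" (3x3 intrinsics, pixels), "world_to_cam" (4x4, takes a point from world to camera coordinates). Camera axes: x right, y down, z forward; pixel columns grow to the right and rows downward; lengths in m; the calibration is good to about 2 mm. A picture is of the moment at which its call begins. camera_info takes no time and is no camera call.
- robot.close_job(): hands the job in, once; it reports no verdict.
Trained networks look in the newest picture that a camera, given by its name, has taken for a name from the list of things; names that differ only in an ending like _2 or _b are one class to them, and where a whole thing is asked for, a point or a joint stands for the part that bears it (a point fixed in the world has none). Each returns a list of dicts, best first, with "confidence" (0 to 1); they miss things now and then, are a little off and sometimes report something else, mostly with a low value. They report only what shows in the picture. A call takes as long as a camera call.
- robot.masks_of(target, camera): "region" (420x560 bool, what is visible of it) and "bbox" ([centre column, centre row, width, height] in pixels, round what is visible of it).
- robot.place_of(target, camera): "centre" ([column, row] in pixels: a listed point, or the origin of a listed thing).
The state is a dict: "time": time; "qpos": joint angles; "qd": joint speeds; "tau": joint torques, N m; "eef_pos": TCP position; "tcp_rot": TCP orientation; "force": force on the tool from outside, world axes, zero at the start; "moment": the same for the moment, N m; "gripper_width": finger opening in m.
Only numpy, scipy, OpenCV 4.12 (cv2) and the standard library are available. Lean on these libraries where they do the work, as an engineer would, in place of code of your own. Each camera call takes 0.05 s, during which the arm holds its last target. There are 200 camera calls.

## Task

In the spares store, turn the parts carousel so that the compartment with the widest shaft seal in it comes to the front, its middle lined up with the label holder at the middle of the board's front edge, the edge nearest the robot. Push it round with a fingertip against its dividers, steadily and gently, without spinning it, knocking a divider hard or squeezing it hard in the gripper, and leave it standing still there. Leave all the parts lying in their compartments, neither lifted nor taken out, and do not disturb the other things on the board and bench.

Things in the scene. Friction and masses are not known exactly. Their poses are not given: they have to be found in the camera images.
- board: square galvanised shelf board 400 x 400 mm, 30 mm high, fixed to the bench; the carousel turns on a swivel at its middle. Origin: centre of the underside, on the carousel's axis; its -x axis points to its front edge, which is turned towards the robot and carries a small sloping label holder (86 mm wide) at its middle, 210 mm from the axis
- front (a point): fixed point on the board's middle line, 112 mm from the axis towards the front edge with the label holder, at the height of the carousel's floor (48 mm above the bench): where the middle of the wanted compartment must come
- carousel (a joint): turn of the carousel from where it stood at the start, rad, positive anticlockwise seen from above. It turns endlessly either way with light steady friction (2 to 4 N on a divider at 120 mm from the axis), has no catches and stops almost at once when no longer pushed
- dividers: six upright radial dividers of the carousel, plain grey sheet 3 mm thick (5 mm at the rounded top), 57 mm high, from 22 to 177 mm from the axis, at 30, 90, 150, 210, 270 and 330 degrees anticlockwise from this body's +x axis. They turn with it. Origin: on the axis, on the tray's floor (48 mm above the bench), z up. Tray: 363 mm wide, rim 22 mm high; hub cap 50 mm wide, 72 mm high
- bay0 (a point): middle of the compartment at 0 degrees from the +x axis of dividers, on its floor, 112 mm from the axis; turns with the carousel
- bay1 (a point): middle of the compartment at 60 degrees from the +x axis of dividers, on its floor, 112 mm from the axis; turns with the carousel
- bay2 (a point): middle of the compartment at 120 degrees from the +x axis of dividers, on its floor, 112 mm from the axis; turns with the carousel
- bay3 (a point): middle of the compartment at 180 degrees from the +x axis of dividers, on its floor, 112 mm from the axis; turns with the carousel
- bay4 (a point): middle of the compartment at 240 degrees from the +x axis of dividers, on its floor, 112 mm from the axis; turns with the carousel
- bay5 (a point): middle of the compartment at 300 degrees from the +x axis of dividers, on its floor, 112 mm from the axis; turns with the carousel
- wide_seal: rotary shaft seal: flat black rubber ring with a steel garter spring, 85 mm outside, 60 mm bore, 10 mm thick, the widest of the three seals; lies flat in one of the six compartments (which one varies). Origin: centre of its underside
- mid_seal: shaft seal, 52 mm outside, 8 mm thick, lying in another compartment. Origin: centre of its underside
- small_seal: shaft seal, 35 mm outside, 7 mm thick, in another compartment. Origin: centre of its underside
- bearing: steel ball bearing, 52 mm outside, 15 mm thick, in another compartment. Origin: centre of its underside
- collar: dark steel shaft collar, 40 mm outside, 15 mm thick, in another compartment. Origin: centre of its underside
- bush: flanged bronze bush, flange 37 mm wide, 24 mm tall, in another compartment. Origin: centre of its underside
- grease_tub: small white tub with black lid, 44 mm wide, 56 mm tall, on a rear corner of the board; only a bystander. Origin: centre of its underside
- carton: cardboard carton 110 x 75 x 55 mm on the bench; only a bystander. Origin: centre of its underside
- knife: white safety knife, 150 mm long, 16 mm high, lying on the bench; only a bystander. Origin: centre of its underside
- calliper: digital calliper 210 mm long, 13 mm high, lying on the bench; only a bystander. Origin: centre of its underside
- tape_roll: roll of tape, 92 mm wide, 24 mm high, lying on the bench; only a bystander. Origin: centre of its underside

How it is judged:
By the outcome, as a careful person would: the job done as asked, in the order asked, and still so for the second after the job is handed in, with the robot touching nothing.
It also fails if it takes over 51 s, if anything falls off the work surface, if the arm or the gripper's body presses on something with over 40 N, if the wrist force passes 120 N, or if a joint passes its speed limit or range.

## Working session

There is one attempt and no reset: what is moved stays moved. The work goes in short steps, Python scripts to look and compute and a tool call to move; the robot and the scene stay as the last step left them, time stands still between calls to the robot, and variables do not carry over. Pictures are saved under pics/ and viewed, about 8 in all and at most 12, crops included, and the job is handed in when it is done.

Besides the shell and the picture viewer there is one more tool, called as name(argument=value, ...), one argument or row to a line, values as JSON. send_rows: Moves the arm, as the interface text tells. Its arguments: {"type":"object","properties":{"jaw":{"type":"array","items":{"type":"number"}},"slide":{"type":"array","items":{"type":"array","items":{"type":"number"}}},"yaw":{"type":"array","items":{"type":"number"}},"squeeze":{"type":"number"}},"required":["jaw","slide","yaw"]}

```bash
mkdir -p pics; cat > h.py <<'E'
from plant import robot
import numpy as np, cv2
def ray(cam,px,z):
    i=robot.camera_info(cam);K=np.array(i["K"]);T=np.array(i["world_to_cam"])
    R=T[:3,:3];t=T[:3,3];c=-R.T@t
    d=R.T@np.linalg.inv(K)@np.array([px[0],px[1],1.]);return c+d*(z-c[2])/d[2]
def proj(cam,p):
    i=robot.camera_info(cam);K=np.array(i["K"]);T=np.array(i["world_to_cam"])
    q=K@(T[:3,:3]@np.array(p)+T[:3,3]);return q[:2]/q[2]
def save(cam,n):
    im=robot.snapshot(cam);cv2.imwrite(f"pics/{n}.png",cv2.cvtColor(im,cv2.COLOR_RGB2BGR));return im
E
python3 - <<'E'
from h import *
for c in("top","scene"):
    save(c,c+"0")
Z=dict(board=0,dividers=.048,front=.048,wide_seal=.048,mid_seal=.048,small_seal=.048,bearing=.048,collar=.048,bush=.048,grease_tub=.03,carton=0,knife=0,calliper=0,tape_roll=0,**{f"bay{i}":.048 for i in range(6)})
for k,z in Z.items():
    for c in("top","scene"):
        r=robot.place_of(k,c)
        if r: print(k,c,np.round(r[0]["centre"]),round(r[0]["confidence"],2),np.round(ray(c,r[0]["centre"],z),3)[:2])
o=robot.get_obs();print(o["time"],o["tcp_rot"],o["gripper_width"],o["force"])
E
```

```text
board scene [286. 256.] 0.39 [0.613 0.001]
dividers top [245. 193.] 0.69 [0.621 0.158]
dividers scene [285. 216.] 0.93 [0.576 0.068]
front top [398. 234.] 0.55 [ 0.526 -0.221]
wide_seal top [245. 193.] 0.95 [0.62  0.159]
wide_seal scene [323. 197.] 0.74 [0.628 0.163]
mid_seal top [285. 164.] 0.45 [0.696 0.061]
mid_seal scene [335. 234.] 0.71 [0.697 0.072]
small_seal top [326. 231.] 0.6 [ 0.53  -0.043]
small_seal scene [244. 240.] 0.69 [ 0.53  -0.035]
bearing top [322. 190.] 0.51 [ 0.634 -0.031]
bearing scene [286. 258.] 0.81 [ 0.633 -0.033]
collar top [286. 259.] 0.73 [0.46  0.055]
collar scene [289. 260.] 0.24 [ 0.64  -0.035]
bush top [246. 234.] 0.69 [0.519 0.153]
bush scene [277. 182.] 0.73 [0.507 0.158]
grease_tub top [243. 127.] 0.54 [0.796 0.17 ]
grease_tub scene [389. 226.] 0.8 [0.79  0.165]
carton top [395. 236.] 0.6 [ 0.525 -0.227]
carton scene [192. 326.] 0.83 [ 0.53  -0.236]
knife top [173. 200.] 0.7 [0.607 0.346]
knife scene [343. 164.] 0.81 [0.603 0.345]
calliper top [150. 166.] 0.7 [0.693 0.409]
calliper scene [384. 163.] 0.8 [0.699 0.399]
tape_roll top [373. 297.] 0.79 [ 0.37  -0.168]
tape_roll scene [343. 163.] 0.75 [0.602 0.349]
bay0 top [284. 259.] 0.86 [0.46  0.059]
bay0 scene [292. 258.] 0.93 [ 0.644 -0.028]
bay1 top [284. 259.] 0.86 [0.46  0.059]
bay1 scene [292. 258.] 0.93 [ 0.644 -0.028]
bay2 top [284. 259.] 0.86 [0.46  0.059]
bay2 scene [292. 258.] 0.93 [ 0.644 -0.028]
bay3 top [284. 259.] 0.86 [0.46  0.059]
bay3 scene [292. 258.] 0.93 [ 0.644 -0.028]
bay4 top [284. 259.] 0.86 [0.46  0.059]
bay4 scene [292. 258.] 0.93 [ 0.644 -0.028]
bay5 top [284. 259.] 0.86 [0.46  0.059]
bay5 scene [292. 258.] 0.93 [ 0.644 -0.028]
2.1 [[-9.25005131e-01 -1.81521630e-05  3.79954613e-01]
 [-3.79954614e-01  6.36975830e-05 -9.25005128e-01]
 [-7.41134664e-06 -9.99999998e-01 -6.58175891e-05]] 0.08526381116145489 [ 0.04717641  0.15660839 -0.09040173]
```

View pics/top0.png

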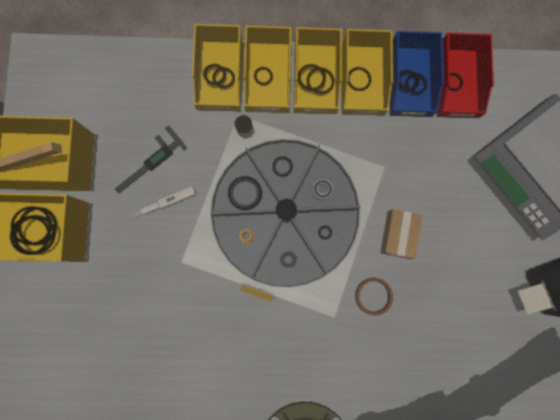

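View pics/scene0.png

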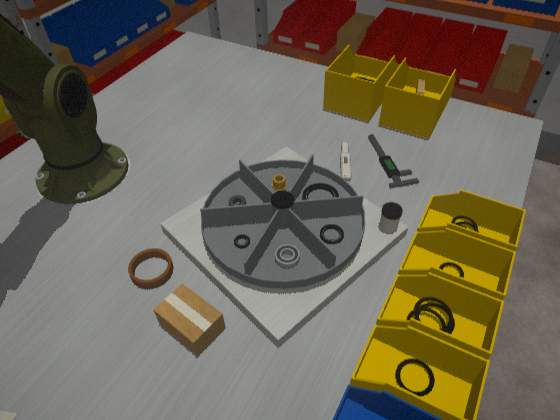

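The top view shows the carousel hub near (286,210). The wide seal is at (245,193), far left, between the dividers ending near (247,147) and (212,215). The label holder is at (257,292). I need a turn of roughly +100°, so I'll measure it exactly.

```bash
cat >> h.py <<'E'
def polar(im,C,z=.105,r=(.06,.17)):
    A=np.arange(0,360,.25);R=np.linspace(*r,60)
    P=np.array([[proj("top",(C[0]+q*np.cos(a),C[1]+q*np.sin(a),z)) for a in np.radians(A)] for q in R]).astype(np.float32)
    g=cv2.cvtColor(im,cv2.COLOR_RGB2GRAY)
    return A,R,cv2.remap(g,P[...,0],P[...,1],cv2.INTER_LINEAR)
def divs(im,C):
    A,R,p=polar(im,C);m=np.median(p.astype(float),0)
    m=m-cv2.blur(m[None],(81,1),borderType=cv2.BORDER_REFLECT)[0]
    best=[(m[[int(((o+60*k)*4)%1440) for k in range(6)]].sum(),o) for o in np.arange(0,60,.25)]
    return min(best),max(best),m,p
E
python3 - <<'E'
from h import *
im=cv2.cvtColor(cv2.imread("pics/top0.png"),cv2.COLOR_BGR2RGB)
i=robot.camera_info("top");print(np.round(np.array(i["K"]),1).tolist(),np.round(np.array(i["world_to_cam"]),3).tolist())
# white board corners
g=im.astype(int);
cor=[ray("top",p,.03)[:2] for p in [(252,118),(384,167),(335,317),(183,263)]]
print(np.round(cor,3),np.round(np.mean(cor,0),3))
robot.snapshot("top")
r=robot.masks_of("dividers","top");print([(round(a["confidence"],2),a["bbox"]) for a in r[:2]])
m=r[0]["region"].astype(np.uint8);cs=max(cv2.findContours(m,0,2)[0],key=cv2.contourArea)
w=np.array([ray("top",p,.070)[:2] for p in cv2.convexHull(cs)[:,0].astype(float)],np.float32)
print("tray circ",cv2.minEnclosingCircle(w),cv2.fitEllipse(w))
hub=ray("top",(286,210),.12);print("hub",hub)
# orange label holder
hsv=cv2.cvtColor(im,cv2.COLOR_RGB2HSV);mk=((hsv[...,0]>15)&(hsv[...,0]<35)&(hsv[...,1]>120)).astype(np.uint8);mk[:270]=0;mk[310:]=0;mk[:,:235]=0;mk[:,280:]=0
ys,xs=np.nonzero(mk);print("label",xs.mean(),ys.mean(),ray("top",(xs.mean(),ys.mean()),.03),cv2.minAreaRect(np.c_[xs,ys].astype(np.float32)))
C=np.array(cv2.fitEllipse(w)[0]);a,b,mm,p=divs(im,C);print(C,a,b)
for C2 in(C,hub[:2]):
    a,b,mm,p=divs(im,C2);print(a,b)
u=cv2.resize(im[110:325,175:390],(800,600),interpolation=2)
cv2.imwrite("pics/pol.png",np.vstack([cv2.resize(p,(800,200)),]))
cv2.imwrite("pics/crop.png",u[...,::-1])
E
```

```text
[[442.0, 0.0, 283.8], [0.0, 442.0, 210.8], [0.0, 0.0, 1.0]] [[0.019, -0.999, 0.029, 0.05], [-0.992, -0.022, -0.125, 0.581], [0.126, -0.026, -0.992, 1.068], [0.0, 0.0, 0.0, 1.0]]
[[ 0.82   0.148]
 [ 0.699 -0.193]
 [ 0.322 -0.068]
 [ 0.446  0.307]] [0.572 0.049]
[(0.89, [286.0, 210.2, 145.2, 131.1])]
tray circ ((0.5836028456687927, -0.04336508363485336), 0.07476402074098587) ((0.5843684673309326, -0.04229848086833954), (0.01847449317574501, 0.15868227183818817), 4.460034370422363)
hub [0.57119529 0.05915097 0.12      ]
label 256.38194444444446 292.6458333333333 [0.37709369 0.12517939 0.03      ] ((256.281005859375, 292.6021728515625), (30.67144012451172, 4.698966979980469), 19.983104705810547)Traceback (most recent call last):
  File "<stdin>", line 17, in <module>
  File "h.py", line 18, in divs
    A,R,p=polar(im,C);m=np.median(p.astype(float),0)
          ~~~~~^^^^^^
  File "h.py", line 14, in polar
    P=np.array([[proj("top",(C[0]+q*np.cos(a),C[1]+q*np.sin(a),z)) for a in np.radians(A)] for q in R]).astype(np.float32)
                 ~~~~^^^^^^^^^^^^^^^^^^^^^^^^^^^^^^^^^^^^^^^^^^^^^
  File "h.py", line 8, in proj
    i=robot.camera_info(cam);K=np.array(i["K"]);T=np.array(i["world_to_cam"])
ValueError: time passes only in moves, steps and waits
```

```bash
python3 - <<'E'
s=open("h.py").read()
s=s.replace("def ray","CI={c:robot.camera_info(c) for c in('top','scene')}\ndef ray",1).replace("i=robot.camera_info(cam)","i=CI[cam]")
open("h.py","w").write(s)
E
python3 - <<'E'
from h import *
im=robot.snapshot("top")
m=robot.masks_of("dividers","top")[0]["region"]
pts=np.argwhere(m)[:,::-1].astype(np.float32)
w=np.array([ray("top",p,.070)[:2] for p in cv2.convexHull(pts)[:,0]],np.float32)
print("tray",cv2.minEnclosingCircle(w),cv2.fitEllipse(w))
# board: bright, low-sat
r=robot.masks_of("board","top")
if r:
    bp=np.argwhere(r[0]["region"])[:,::-1].astype(np.float32)
    bw=np.array([ray("top",p,.03)[:2] for p in cv2.convexHull(bp)[:,0]],np.float32)
    print("board",r[0]["confidence"],cv2.minAreaRect(bw))
for C in (cv2.minEnclosingCircle(w)[0],(.571,.055)):
    a,b,mm,p=divs(im,C);print(a,b)
u=cv2.resize(im[110:325,175:390],(600,600),interpolation=2)
cv2.imwrite("pics/both.png",np.hstack([u[...,::-1],cv2.merge([cv2.resize(p,(600,200)).T.copy()]*3)]))
E
```

```text
tray ((0.5766986608505249, 0.058768756687641144), 0.177327960729599) ((0.5758481621742249, 0.057337015867233276), (0.25127625465393066, 0.43028855323791504), 154.50904846191406)
board 0.75 ((0.5677630305290222, 0.06316511332988739), (0.4004824757575989, 0.417189359664917), 71.31707000732422)
(np.float64(-43.506172839506135), np.float64(36.75)) (np.float64(23.253086419753117), np.float64(43.75))
(np.float64(-81.87654320987652), np.float64(34.0)) (np.float64(30.83950617283952), np.float64(27.0))
```

View pics/both.png

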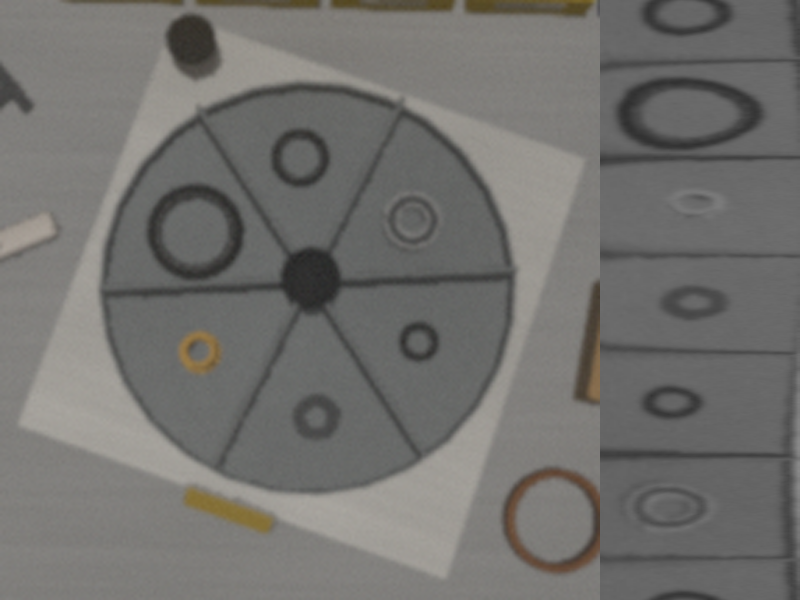

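```bash
cat >> h.py <<'E'
from scipy.optimize import minimize
def fitdiv(im,C0=(.573,.057),o0=34.,z=.105):
    g=cv2.GaussianBlur(cv2.cvtColor(im,cv2.COLOR_RGB2GRAY).astype(np.float32),(0,0),.7)
    K=np.array(CI["top"]["K"]);T=np.array(CI["top"]["world_to_cam"]);R=np.linspace(.04,.165,50)
    def samp(C,a):
        a=np.radians(a)[:,None];X=np.stack([C[0]+R*np.cos(a),C[1]+R*np.sin(a),z+0*R*a],-1)
        q=(X@T[:3,:3].T+T[:3,3])@K.T;q=(q[...,:2]/q[...,2:]).astype(np.float32)
        return cv2.remap(g,q[...,0],q[...,1],cv2.INTER_LINEAR)
    k=np.arange(6)*60
    f=lambda v:(2*np.clip(samp(v[:2]/1000,v[2]+k),40,140).mean()-np.clip(samp(v[:2]/1000,v[2]+k+4),40,140).mean()-np.clip(samp(v[:2]/1000,v[2]+k-4),40,140).mean())
    b=min((minimize(f,[C0[0]*1000+dx,C0[1]*1000+dy,o0+do],method="Nelder-Mead",options=dict(initial_simplex=[[C0[0]*1000+dx,C0[1]*1000+dy,o0+do],[C0[0]*1000+dx+3,C0[1]*1000+dy,o0+do],[C0[0]*1000+dx,C0[1]*1000+dy+3,o0+do],[C0[0]*1000+dx,C0[1]*1000+dy,o0+do+1]])) for dx in(-3,2) for dy in(-3,2) for do in(-1,1)),key=lambda r:r.fun)
    return b.x,b.fun
E
python3 - <<'E'
from h import *
im=robot.snapshot("top");print(fitdiv(im))
m=robot.masks_of("board","top")[0]["region"].astype(np.uint8)
lab=robot.masks_of("dividers","top")[0]["region"]
e=cv2.morphologyEx(m,cv2.MORPH_OPEN,np.ones((13,13)))|0
hull=cv2.convexHull(np.argwhere(e)[:,::-1].astype(np.float32))[:,0]
ap=cv2.approxPolyDP(hull[:,None],8,True)[:,0];print(ap.tolist(),np.round([ray("top",p,.03)[:2] for p in ap],3).tolist())
# local edge fits on grey gradient along guessed edges
g=cv2.GaussianBlur(cv2.cvtColor(im,cv2.COLOR_RGB2GRAY).astype(float),(0,0),1)
E={"back":((262,124),(375,163)),"right":((381,175),(338,307)),"frontR":((328,315),(285,300)),"frontL":((230,280),(188,264)),"left":((187,254),(232,140))}
for n,(p,q) in E.items():
    p,q=np.array(p,float),np.array(q,float);t=(q-p)/np.linalg.norm(q-p);nn=np.array([-t[1],t[0]]);o=np.arange(-6,6.01,.25);W=[]
    for s in np.linspace(0,1,30):
        P=(p+(q-p)*s+o[:,None]*nn).astype(np.float32);v=cv2.remap(g.astype(np.float32),P[:,:1],P[:,1:],cv2.INTER_LINEAR)[:,0]
        W.append(ray("top",P[np.argmax(abs(np.gradient(v)))],.03)[:2])
    vx,vy,x,y=cv2.fitLine(np.array(W,np.float32),cv2.DIST_HUBER,0,.001,.001).ravel()
    print(n,round(np.degrees(np.arctan2(vy,vx))%90,2),round(x,4),round(y,4))
E
```

```text
(array([568.21926844,  59.33663923,  33.87502516]), np.float64(-38.285972595214844))
[[380.0, 165.0], [335.0, 313.0], [253.0, 296.0], [185.0, 263.0], [228.0, 138.0], [252.0, 124.0]] [[0.704, -0.182], [0.331, -0.068], [0.369, 0.133], [0.446, 0.302], [0.765, 0.208], [0.804, 0.148]]
back 73.63 0.7526 -0.0159
right 71.62 0.5406 -0.1384
frontR 71.42 0.344 0.0016
frontL 71.37 0.425 0.2427
left 67.72 0.6165 0.2456
```

send_rows(
  jaw=[1,1,1,1,1,1,1,1],
  slide=[
    [15,30,0],
    [35,65,0],
    [55,100,0],
    [75,135,0],
    [95,170,0],
    [115,205,0],
    [135,235,0],
    [150,252,0],
  ],
  yaw=[-4,-8,-12,-16,-20,-24,-28,-28],
  squeeze=20,
)

```text
time: 3.3
eef_pos: [0.3889, -0.3232, 0.2317]
tcp_rot: [[-0.995, 0.001, -0.098], [0.098, 0.0, -0.995], [-0.001, -1.0, -0.001]]
force: [0.7, -0.8, 0.6]
gripper_width: 0.0003
```

send_rows(
  jaw=[1,1,1,1,1,1,1,1],
  slide=[
    [20,34,0],
    [41,68,0],
    [62,102,0],
    [83,136,0],
    [104,172,0],
    [125,210,0],
    [140,236,0],
    [147,248,0],
  ],
  yaw=[0,0,0,0,0,0,0,0],
)

```text
time: 4.1
eef_pos: [0.5372, -0.0716, 0.2318]
tcp_rot: [[-0.996, 0.002, -0.094], [0.094, 0.002, -0.996], [-0.001, -1.0, -0.002]]
force: [0.2, -0.1, -0.4]
gripper_width: -0.0001
```

```bash
python3 - <<'E'
from h import *
save("scene","s1");print(robot.get_obs()["eef_pos"])
im=save("top","t1")
p=robot.get_obs()["eef_pos"];u=proj("scene",p);v=proj("top",p);print(u,v,proj("scene",(p[0],p[1],.078)))
a=cv2.imread("pics/s1.png")[120:320,180:400];b=cv2.imread("pics/t1.png")[110:310,175:395]
cv2.imwrite("pics/v1.png",np.hstack([cv2.resize(a,(400,364)),cv2.resize(b,(400,364))]))
E
```

```text
[ 0.53761765 -0.07101724  0.23172736]
[227.53109015 192.00135832] [352.02815537 221.25306248] [235.32268313 245.21123844]
```

View pics/v1.png

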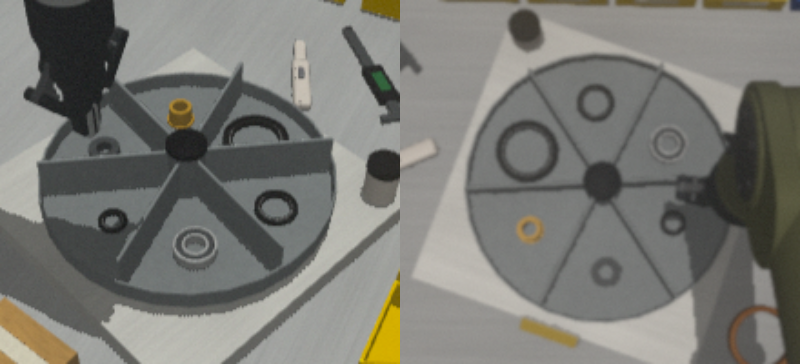

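The tip hovers over the small-seal compartment, and its projected position agrees with the picture. Next I lower it to z≈0.08, above the parts and below the divider tops.

send_rows(
  jaw=[1,1,1,1,1,1,1,1],
  slide=[
    [0,-2,-25],
    [0,-4,-50],
    [0,-4,-75],
    [0,-4,-100],
    [0,-4,-122],
    [0,-4,-140],
    [0,-4,-150],
    [0,-4,-152],
  ],
  yaw=[0,0,0,0,0,0,0,0],
)

```text
time: 5.0
eef_pos: [0.5354, -0.0792, 0.0787]
tcp_rot: [[-0.995, -0.001, -0.097], [0.097, 0.0, -0.995], [0.001, -1.0, -0.0]]
force: [-0.1, -0.0, -0.0]
gripper_width: 0.0
```

```bash
cat > arc.py <<'E'
import sys,numpy as np
# arc.py x y r step(deg) n : shifts around C
C=np.array([.572,.060]);x,y,r,s=map(float,sys.argv[1:5])
d=np.array([x,y])-C;a=np.degrees(np.arctan2(d[1],d[0]));print("az",round(a,1),"r",np.hypot(*d))
for k in range(1,1+int(sys.argv[5])):
    t=np.radians(a+s*k);print(k*s,np.round(1000*(C+r*np.array([np.cos(t),np.sin(t)])-[x,y])))
E
python3 arc.py .5375 -.075 .14 2 16
```

```text
az -104.3 r 0.13933861632727662
2.0 [ 5. -2.]
4.0 [ 9. -3.]
6.0 [14. -4.]
8.0 [19. -4.]
10.0 [24. -5.]
12.0 [29. -5.]
14.0 [34. -5.]
16.0 [39. -5.]
18.0 [43. -5.]
20.0 [48. -4.]
22.0 [53. -4.]
24.0 [58. -3.]
26.0 [63. -2.]
28.0 [68. -1.]
30.0 [72.  0.]
32.0 [77.  2.]
```

send_rows(
  jaw=[1,1,1,1,1,1,1,1],
  slide=[
    [5,-1,0],
    [10,-1,0],
    [14,-2,0],
    [17,-2,0],
    [20,-2,0],
    [23,-2,0],
    [26,-2,0],
    [29,-2,0],
  ],
  yaw=[2,4,6,7,8,9,10,11],
)

```text
time: 5.8
eef_pos: [0.5647, -0.0812, 0.0787]
tcp_rot: [[-0.995, -0.001, 0.096], [-0.096, 0.0, -0.995], [0.001, -1.0, -0.0]]
force: [1.0, -0.4, -0.3]
gripper_width: 0.0005
```

send_rows(
  jaw=[1,1,1,1,1,1,1,1],
  slide=[
    [3,0,0],
    [6,0,0],
    [9,1,0],
    [12,1,0],
    [15,1,0],
    [19,2,0],
    [23,3,0],
    [27,4,0],
  ],
  yaw=[1,2,3,4,5,7,9,11],
)

```text
time: 6.6
eef_pos: [0.592, -0.0773, 0.0787]
tcp_rot: [[-0.958, -0.001, 0.287], [-0.287, -0.0, -0.958], [0.001, -1.0, -0.0]]
force: [-1.2, -2.6, -0.3]
gripper_width: 0.0002
```

```bash
python3 - <<'E'
from h import *
o=robot.get_obs();print(o["time"],o["eef_pos"],o["force"])
import os;p=o["eef_pos"];os.system(f"python3 arc.py {p[0]} {p[1]} .14 2.5 16")
save("scene","s2")
E
```

```text
az -81.7 r 0.1387418737885677
2.5 [ 6. -0.]
5.0 [12.  1.]
7.5 [18.  3.]
10.0 [24.  4.]
12.5 [30.  6.]
15.0 [35.  9.]
17.5 [41. 11.]
20.0 [46. 14.]
22.5 [52. 17.]
25.0 [57. 20.]
27.5 [62. 24.]
30.0 [67. 27.]
32.5 [71. 31.]
35.0 [76. 35.]
37.5 [80. 40.]
40.0 [85. 44.]
6.6 [ 0.59201211 -0.07729102  0.078686  ] [-1.16592335 -2.64008346 -0.30290275]
```

View pics/s2.png

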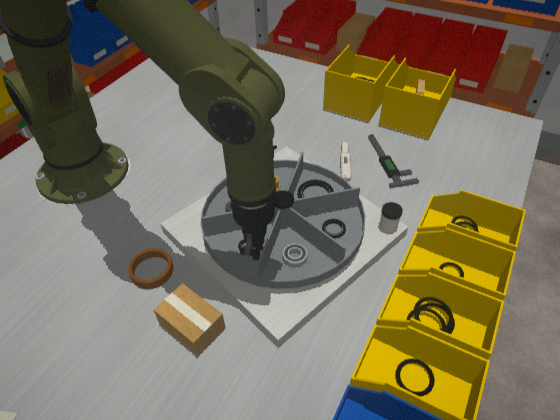

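The finger is against the divider, the carousel is turning, and the contact force is about 3 N. I'll carry on round the arc.

send_rows(
  jaw=[1,1,1,1,1,1,1,1],
  slide=[
    [5,0,0],
    [11,1,0],
    [17,3,0],
    [23,4,0],
    [29,6,0],
    [35,9,0],
    [41,11,0],
    [46,14,0],
  ],
  yaw=[1,2,3,5,7,9,11,13],
)

```text
time: 7.45
eef_pos: [0.6396, -0.0629, 0.0787]
tcp_rot: [[-0.866, 0.0, 0.5], [-0.5, 0.0, -0.866], [-0.0, -1.0, 0.0]]
force: [-1.9, -1.0, 0.4]
gripper_width: 0.0
```

```bash
python3 - <<'E'
from h import *
o=robot.get_obs();print(o["time"],o["eef_pos"],o["force"])
import os;p=o["eef_pos"];os.system(f"python3 arc.py {p[0]} {p[1]} .14 2.5 24")
E
```

```text
az -61.2 r 0.14027933197130182
2.5 [5. 3.]
5.0 [10.  7.]
7.5 [15. 10.]
10.0 [20. 14.]
12.5 [25. 18.]
15.0 [29. 22.]
17.5 [34. 26.]
20.0 [38. 31.]
22.5 [42. 35.]
25.0 [45. 40.]
27.5 [49. 45.]
30.0 [52. 50.]
32.5 [55. 56.]
35.0 [58. 61.]
37.5 [61. 67.]
40.0 [63. 72.]
42.5 [65. 78.]
45.0 [67. 84.]
47.5 [68. 90.]
50.0 [70. 96.]
52.5 [ 71. 102.]
55.0 [ 72. 108.]
57.5 [ 72. 114.]
60.0 [ 72. 120.]
7.45 [ 0.63959361 -0.06292028  0.07873217] [-1.9317958  -0.9888609   0.35610078]
```

send_rows(
  jaw=[1,1,1,1,1,1,1,1],
  slide=[
    [5,3,0],
    [10,7,0],
    [15,10,0],
    [20,14,0],
    [25,18,0],
    [29,22,0],
    [34,26,0],
    [38,31,0],
  ],
  yaw=[2.5,5,7.5,10,12.5,15,17.5,20],
)

```text
time: 8.25
eef_pos: [0.6784, -0.0326, 0.0788]
tcp_rot: [[-0.641, 0.001, 0.767], [-0.767, -0.001, -0.641], [0.0, -1.0, 0.001]]
force: [-1.3, -2.3, 0.2]
gripper_width: 0.0002
```

send_rows(
  jaw=[1,1,1,1,1,1,1,1],
  slide=[
    [4,4,0],
    [7,9,0],
    [11,14,0],
    [14,19,0],
    [17,25,0],
    [20,30,0],
    [23,36,0],
    [25,41,0],
  ],
  yaw=[2.5,5,7.5,10,12.5,15,17.5,20],
)

```text
time: 9.05
eef_pos: [0.7045, 0.0076, 0.0788]
tcp_rot: [[-0.338, 0.003, 0.941], [-0.941, -0.002, -0.338], [0.001, -1.0, 0.003]]
force: [-0.2, -2.9, -1.5]
gripper_width: 0.0001
```

```bash
python3 - <<'E'
from h import *
o=robot.get_obs();p=o["eef_pos"];print(o["time"],p,o["force"],o["qpos"])
import os;os.system(f"python3 arc.py {p[0]} {p[1]} .14 2 16")
im=save("top","t2");C=(.5685,.0593)
a=np.degrees(np.arctan2(p[1]-.06,p[0]-.572))
for o0 in(a+3,a+8): print(fitdiv(im,C,o0),a)
save("scene","s3")
A=cv2.imread("pics/s3.png")[120:320,180:400];b=im[110:310,175:395,::-1]
cv2.imwrite("pics/v3.png",np.hstack([cv2.resize(A,(400,364)),cv2.resize(b,(400,364))]))
E
```

```text
az -21.6 r 0.14250760964628612
2.0 [-1.  5.]
4.0 [ 1. 10.]
6.0 [ 2. 15.]
8.0 [ 4. 20.]
10.0 [ 5. 24.]
12.0 [ 6. 29.]
14.0 [ 6. 34.]
16.0 [ 7. 39.]
18.0 [ 7. 44.]
20.0 [ 7. 49.]
22.0 [ 7. 53.]
24.0 [ 7. 58.]
26.0 [ 7. 63.]
28.0 [ 7. 68.]
30.0 [ 6. 73.]
32.0 [ 5. 78.]
9.05 [0.70453203 0.00761986 0.07882186] [-0.1598865  -2.85196938 -1.47293984] [ 14.90375386  46.48682908 -33.65201727  82.91271341  28.10543561
  58.96193774 -44.83916981]
(array([568.29629579,  59.2997165 , -16.58445603]), np.float64(-40.012542724609375)) -21.565232483374793
(array([568.30332182,  59.26558677, -16.60212686]), np.float64(-40.011314392089844)) -21.565232483374793
```

View pics/v3.png

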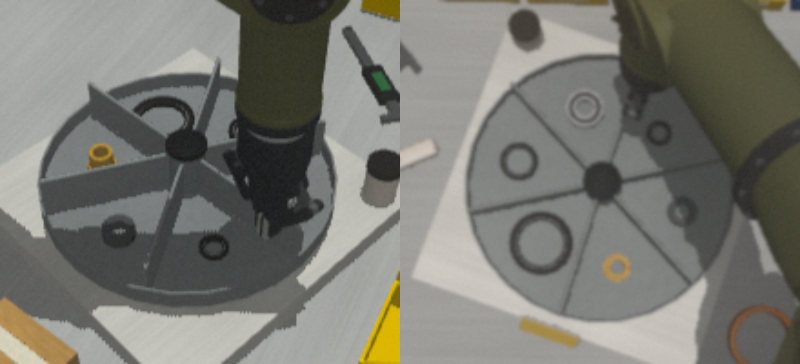

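The dividers now stand at −16.6° and the target is about 11.5°, so about 28° remain. I'll push 25° now and check before the rest.

send_rows(
  jaw=[1,1,1,1,1,1,1,1],
  slide=[
    [0,5,0],
    [1,10,0],
    [2,15,0],
    [4,20,0],
    [5,24,0],
    [6,29,0],
    [6,34,0],
    [7,39,0],
  ],
  yaw=[2,4,6,8,10,12,14,16],
)

```text
time: 9.95
eef_pos: [0.7115, 0.0485, 0.079]
tcp_rot: [[-0.063, 0.003, 0.998], [-0.998, 0.001, -0.063], [-0.001, -1.0, 0.003]]
force: [-1.1, -2.0, 0.8]
gripper_width: 0.0002
```

send_rows(
  jaw=[1,1,1,1,1,1,1],
  slide=[
    [0,5,0],
    [0,10,0],
    [0,14,0],
    [0,17,0],
    [0,20,0],
    [0,22,0],
    [0,22,0],
  ],
  yaw=[2,4,6,7,8,9,9],
)

```text
time: 10.65
eef_pos: [0.7113, 0.0713, 0.079]
tcp_rot: [[0.095, 0.002, 0.995], [-0.995, 0.002, 0.095], [-0.002, -1.0, 0.002]]
force: [0.4, -0.4, -0.2]
gripper_width: 0.0001
```

```bash
python3 - <<'E'
from h import *
o=robot.get_obs();p=o["eef_pos"];print(o["time"],p,o["force"])
im=save("top","t3");C=(.5683,.0593)
a=np.degrees(np.arctan2(p[1]-.06,p[0]-.572))
for o0 in(a+3,a+8): print(fitdiv(im,C,o0),a)
for k,c in(("wide_seal",0),("front",1)): print(k,[(r["confidence"],np.round(ray("top",r["centre"],.048),3)) for r in robot.place_of(k,"top")[:2]])
E
```

```text
10.65 [0.7112792  0.0713234  0.07899411] [ 0.43861793 -0.37735994 -0.16097484]
(array([568.47996862,  59.61627349,  10.25027745]), np.float64(-29.673797607421875)) 4.647923538472918
(array([568.60811774,  59.73177786,  10.29754898]), np.float64(-29.673133850097656)) 4.647923538472918
wide_seal [(0.73, array([0.476, 0.088, 0.048])), (0.45, array([0.553, 0.173, 0.048]))]
front [(0.23, array([ 0.592, -0.047,  0.048]))]
```

send_rows(
  jaw=[1,1,1,1],
  slide=[
    [0,1,0],
    [0,2,0],
    [0,3,0],
    [0,3,0],
  ],
  yaw=[0,1,1,1],
)

```text
time: 11.2
eef_pos: [0.7109, 0.0741, 0.0789]
tcp_rot: [[0.111, 0.001, 0.994], [-0.994, 0.002, 0.111], [-0.002, -1.0, 0.002]]
force: [-1.3, -2.0, 1.4]
gripper_width: 0.0001
```

send_rows(
  jaw=[1,1,1,1,1,1,1,1],
  slide=[
    [0,-5,0],
    [0,-10,0],
    [0,-10,20],
    [0,-10,50],
    [0,-10,80],
    [0,-10,110],
    [0,-10,140],
    [0,-10,150],
  ],
  yaw=[0,0,0,0,0,0,0,0],
)

```text
time: 12.0
eef_pos: [0.712, 0.0646, 0.2326]
tcp_rot: [[0.111, 0.006, 0.994], [-0.994, 0.004, 0.111], [-0.003, -1.0, 0.007]]
force: [-0.1, 0.9, -0.4]
gripper_width: 0.0001
```

send_rows(
  jaw=[1,1,1,1,1,1,1,1],
  slide=[
    [-10,-25,0],
    [-25,-55,0],
    [-40,-90,0],
    [-60,-130,0],
    [-80,-170,0],
    [-95,-205,0],
    [-110,-235,0],
    [-120,-250,0],
  ],
  yaw=[0,-6,-12,-18,-24,-30,-36,-40],
)

```text
time: 12.8
eef_pos: [0.5901, -0.1897, 0.2317]
tcp_rot: [[-0.561, 0.005, 0.828], [-0.828, -0.003, -0.561], [-0.001, -1.0, 0.006]]
force: [0.5, -0.6, -0.4]
gripper_width: 0.0001
```

```bash
python3 - <<'E'
from h import *
o=robot.get_obs();p=o["eef_pos"];print(o["time"],p,o["force"])
im=save("top","t4");C=(.5683,.0593)
for z in(.095,.105): print(z,fitdiv(im,C,11.5,z))
for k in("wide_seal","front","bay0"): print(k,[(r["confidence"],np.round(ray("top",r["centre"],.048),3)) for r in robot.place_of(k,"top")[:2]])
c=cv2.resize(im[110:325,175:390],(600,600),interpolation=cv2.INTER_CUBIC)[...,::-1].copy()
T=lambda q:tuple(int(v) for v in (proj("top",q)-[175,110])*600/215)
d=np.radians(161.5)
for r,z in((.2,.03),(.18,.07),(.112,.048),(.22,.03)): cv2.circle(c,T((.575+r*np.cos(d),.061+r*np.sin(d),z)),3,(0,0,255),-1)
cv2.circle(c,T((.575,.061,.048)),3,(0,255,0),-1)
cv2.imwrite("pics/t4c.png",c)
E
```

```text
12.8 [ 0.59013621 -0.18970576  0.23169581] [ 0.54755109 -0.56109956 -0.41316174]
0.095 (array([569.70413682,  59.45266688,  11.51216573]), np.float64(-40.13996124267578))
0.105 (array([568.48472856,  59.79074044,  11.52049387]), np.float64(-40.235023498535156))
wide_seal [(0.75, array([0.465, 0.096, 0.048]))]
front [(0.17, array([0.6  , 0.344, 0.048]))]
bay0 [(0.97, array([0.682, 0.015, 0.048])), (0.87, array([ 0.59 , -0.042,  0.048]))]
```

View pics/t4c.png

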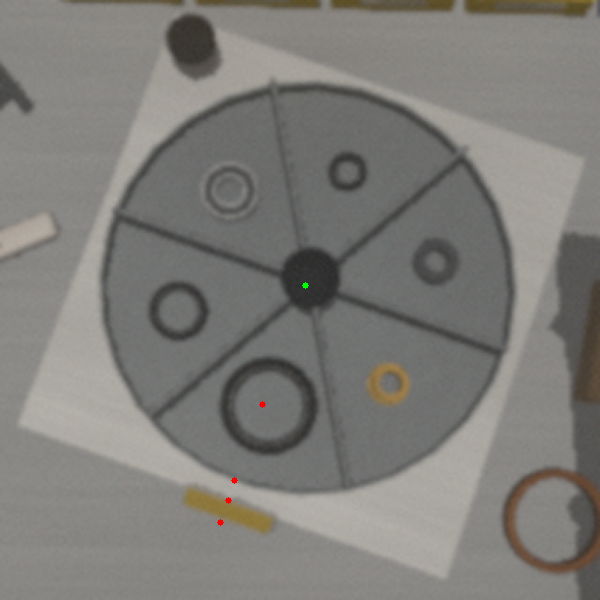

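The dividers read 11.5° against a target of 11.5°. The wide-seal compartment, with the seal at crop (269,405), faces the label holder at (228,510). The divider line (121,213)–(497,352) runs parallel to the front edge, all the parts are in their compartments, and the arm is clear.

```bash
python3 - <<'E'
from h import *
print(robot.get_obs()["qd"],robot.close_job())
E
```

```text
the job is handed in; nothing more can be done
[-1.45520376  0.13135416 -1.40270775 -0.47520597 -0.0053807   0.13523904
  0.17241316] None
```

I turned the carousel about 98° anticlockwise, and the wide-seal compartment now stands at the label holder. I did this with the shut fingertip against one divider, at about 60 mm/s or slower, and the force readings stayed around 3 N. Then I backed off, lifted clear and handed in at about 13 s.

**Final checks:**
- **Alignment:** the top picture put the compartment's middle at 161.5°. I measured the board's front direction as 161.5° from its edges, give or take about 0.3°.
- **Surroundings:** all six parts were in their compartments, and the grease tub, carton and tape roll showed no sign of being moved. The knife and calliper were only partly in that view.
- **Robot:** the gripper was about 10 cm above the divider tops and touching nothing. The arm was still settling slightly at hand-in, at under 1.5 degrees/s.

**Checks that disagreed:**
- **Axis position:** the carousel's axis came out about 7 mm apart when worked out from the dividers and from the board edges. The cause may be camera calibration; it should hardly affect the measured angle.
- **Networks:** they could not find the `front` point reliably, so I took it from the board edges and the label holder. They were also unreliable on several other items, such as `bay0`.

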